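# Dock a tea canister in the dosing turret and index it

### The job

Dock the loose tea canister in the empty cup at the front of the dosing turret, nearest the robot: set it in upright and turn it under light pressure until the lugs of its foot drop over the bar of the drive and it sits fully home; never lean hard on it. Then turn the turret exactly one click (60 degrees) anticlockwise, seen from above, so that the next empty cup comes to the front, and let go. Leave the docked canisters in their cups and the other things on the counter where they are.

Things in the scene. Friction and masses are not known exactly. Their poses are not given: they have to be found in the camera images.
- canister_mid (a point): centre, half-way up, of the loose canister to dock: straight, round, steel with black foot ring and black lid, 56 mm across, 108 mm tall, 0.2 to 0.4 kg, upright on the counter left or right of the turret (the three docked ones look the same). Grip it by its upper half: once home, the cup's rim stands 38 mm above its underside, and fingertips must stay above that.
- canister: the same canister; origin under its centre, z up. Its foot has four lugs 7 mm tall and 24 mm wide, from 18 to 24 mm off its axis, one every 90 degrees, the first along its own +x; the bar of the drive fits in the 8.5 mm gaps between them, on either diagonal.
- pocket0 (a point): centre of the floor of the empty front cup that is to be loaded, 96 mm above the counter; it travels with the turret. The cup is round, 58.4 mm inside (1.2 mm clearance all round), rim flared, 72 mm outside, 38 mm deep. With the canister home, its underside is on this floor and its centre 54 mm above this point.
- drive_top (a point): middle of the top of the drive in pocket0: an upright steel bar across the cup, 49 mm long, 5.5 mm wide, 6.5 mm tall. It stands at some unmeasured angle and holds it (gives way at 0.6 N m). The canister usually rests on it first, 6.5 mm too high; turned, 90 degrees at most, it falls home where the bar finds the gaps (about 8 degrees wide). Over 35 N on it is too hard.
- handle (a point): centre of the handle on the turret's axis, 198 mm above the counter: a black bar 64 mm long (this frame's y), 16 mm thick (x), 24 mm tall, on a stem 14 mm across with 30 mm free beside it below the bar. It turns with the turret. The cups stand 100 mm from this axis, one every 60 degrees; docked canisters reach 204 mm above the counter.
- carousel (a joint): angle of the turret, rad, 0 at the start, growing anticlockwise seen from above. A spring roller in a star wheel holds it at every 60 degrees (1.047 rad, one click); it takes about 0.5 N m to leave a notch; past the crest half-way it is pulled on into the next.
- hub (a point): a point on the turret's axis at the height of the cups' floor, 96 mm above the counter (the deck is a disc 284 mm across, the foot below it 310 mm). x of this frame points from pocket0 to the axis at every angle of the turret.
- pocket5 (a point): floor centre of the next empty cup, 60 degrees clockwise of pocket0 seen from above; it comes to the front with the click. (The cup after it is empty too.)
- docked_a_mid (a point): centre of a docked canister, which stays in its cup (like the loose one, 56 mm across, 108 mm tall, its underside 96 mm above the counter).
- pocket1 (a point): floor centre of the cup of docked_a, 60 degrees anticlockwise of pocket0 seen from above.
- docked_b_mid (a point): centre of a docked canister, which stays in its cup (like the loose one, 56 mm across, 108 mm tall, its underside 96 mm above the counter).
- pocket2 (a point): floor centre of the cup of docked_b, 120 degrees anticlockwise of pocket0 seen from above.
- docked_c_mid (a point): centre of a docked canister, which stays in its cup (like the loose one, 56 mm across, 108 mm tall, its underside 96 mm above the counter).
- pocket3 (a point): floor centre of the cup of docked_c, 180 degrees anticlockwise of pocket0 seen from above.
- caddy: a plain round steel tea tin with a lid, 82 mm across, 80 mm tall; origin under its centre. Bystander, but it may stand where the canister could.
- jar: an amber glass jar with a black cap, 68 mm across, 130 mm tall; origin under its centre. Bystander, but it may stand where the canister could.
- carton_a: a tea carton, 70 x 130 x 85 mm tall; origin under its centre. Bystander.
- carton_b: a tea carton, 65 x 110 x 75 mm tall; origin under its centre. Bystander.
- scoop: a spoon lying on the counter, right of the robot. Bystander.
- timer: a flat kitchen timer, 60 x 75 x 18 mm, right of the robot. Bystander.
- turret: the dosing turret's fixed foot; origin on the counter, on the turret's axis; +x points from the loading mark (a steel tab at its front) to the axis.
Things that resemble listed ones, but are neither listed nor needed, are in the scene too. What is shaped like the canister but blue or pink is not meant.

How it is judged:
On the way, in this order (a step that is already met when the one before it is completed fails the run):
1. the canister sits fully home in the front cup, the turret still in its first notch (z of canister_mid in the frame of pocket0 between 0.05 and 0.0565 m and horizontal distance between canister_mid and pocket0 below 0.004 m and angle between canister_mid's own z axis and vertical below 0.06 rad and value of joint carousel between -0.1 and 0.1 rad), for 0.3 s.
2. the turret is one click on, with the canister home (z of canister_mid in the frame of pocket0 between 0.05 and 0.0565 m and horizontal distance between canister_mid and pocket0 below 0.004 m and angle between canister_mid's own z axis and vertical below 0.06 rad and value of joint carousel between 0.98 and 1.11 rad), for 0.2 s.
At the end, for the whole second after the job is handed in: The turret rests one click (1.047 rad, within 0.065) anticlockwise of its start, and the canister stands home in its cup, upright (within 0.06 rad), its underside within 2.5 mm of the cup's floor and within 4 mm of its centre, everything at rest (all of step 2 and linear speed of canister below 0.02 m/s and velocity of joint carousel between -0.05 and 0.05 rad/s); the robot touches nothing.
It fails at once if the canister is pressed against the turret with more than 35 N (contact force between canister and carousel above 35 N).
It fails at once if the turret is turned clockwise, or on towards a second click (value of joint carousel above 1.5 rad or value of joint carousel below -0.45 rad).
It fails at once if the turret is turned half a click or more before the canister is home (value of joint carousel above 0.52 rad and not (z of canister_mid in the frame of pocket0 below 0.0565 m and horizontal distance between canister_mid and pocket0 below 0.006 m)).
It fails at once if a docked canister is pulled up or tipped in its cup (distance between docked_a_mid and pocket1 above 0.066 m or angle between any of docked_a_mid, docked_b_mid, docked_c_mid's own z axis and vertical above 0.25 rad or distance between docked_b_mid and pocket2 above 0.066 m or distance between docked_c_mid and pocket3 above 0.066 m).
It fails at once if the tin, the jar, a carton, the scoop or the timer is shoved more than 30 mm (distance of any of caddy, jar, carton_a, carton_b, scoop, timer from where it was at the start of the episode above 0.03 m).
It also fails if it takes over 72 s, if anything falls off the work surface, if the arm or the gripper's body presses on something with over 40 N, if the wrist force passes 120 N, or if a joint passes its speed limit or range.

### The arm

A 6-joint arm with a two-finger parallel gripper is mounted at the origin on the work surface. World frame = base frame: x ahead of the robot, y to its left, z up, the work surface at z = 0. Lengths are in m, angles in rad, forces in N, time in s.
With the tool pointing down it reaches from about 0.425 to 0.95 m from the base axis. Payload 3.5 kg.
Tool frame: the origin (TCP) lies at the very end of the fingers, on their centre line; the grasp point (between the pads) lies 19 mm behind it (ctrl.pinch_z is the distance from the TCP to the grasp point, in m); z points along the fingers, y is the line along which they close (so a half turn about z gives the same grasp; the last joint's range is limited). The gripper opens to 85 mm and grips with 20 to 120 N. Pads are 22 mm wide; open, the fingers measure 114 mm over their backs; the gripper's body (76 mm by 85 mm) begins 54 mm behind the grasp point. The pads swing forward as they close: fully open they stand 13 mm farther back than shut.
Start: joints at [-1.309, 0.286, 1.577, -0, 1.279, -0.15], TCP at [0.27, -0.619, 0.192] pointing down, gripper open.
Joint ranges: [-2.77, 2.77], [-0.9, 2.22], [0.21, 2.48], [-1.53, 4.67], [0.24, 2.81], [-2.84, 2.84]. Speed limits (rad/s): [2.79, 2.79, 3.14, 3.14, 3.14, 3.14].

### API

Orientations are given as a rotation vector (axis times angle).
In Python, from cell import monitor, camera, job, ctrl gives the robot as it stands. The module is installed in compiled form; this text tells all that it offers.
- The arm moves only by the tool servo_tool, never from a script. Its arguments are lists of equal length, an entry for each row: "gripper": the closure, from -1 (fully open) to 1 (shut); "delta_pos": the shift along the tool's x, y, z in mm, a list of three; "turn": the turn about the tool's z in degrees. In form: {"gripper": [gripper, ...], "delta_pos": [[x, y, z], ...], "turn": [turn, ...]}. A call has exactly 8 rows; each row is the pose to reach, as a shift and turn from the pose commanded when the call began, along the tool's axes at that moment; what a row does not reach only later rows make up. A row lasts 1/12 s, in which the tool goes at most 41.7 mm and 7.16 degrees, less where a joint would pass 70% of its speed; a pose out of reach is approached as far as the arm can. A call with a gripper value outside its range is refused whole. The fingers move at their own pace and stop on an object; the grip force is fixed at half the most. Time passes only in rows, so rows that repeat a pose let the fingers close, or fill a call up. It gives the time, the measured TCP pose, the force, the opening and the grip force at its end, in the units of the state.
- monitor.get_obs(): the state, without advancing time (a new reading comes with each control period).
- camera(name): name is "side" or "top" or "wrist"; returns a dict with "color" (480x640x3 uint8, red, green, blue), "z_map" (480x640 float32, m along the optical axis (not along the pixel's ray), 0 where there is no reading), "K" (3x3 intrinsics, pixels), "extrinsics" (4x4, takes a point from camera to world coordinates); the wrist camera has in their place "mount" (4x4, takes a point from camera to tool coordinates, whose origin is the TCP and whose axes are the flange's). Camera axes: x right, y down, z forward; pixel columns grow to the right and rows downward; lengths in m; the calibration is good to about 2 mm. A picture is of the moment at which its call begins: read the wrist's pose just before it.
- job.sign_off(): hands the job in; it is judged then, once.
The state is a dict: "time": time; "joint_positions": joint angles; "qvel": joint speeds; "effort": joint torques, N m; "eef_pos": TCP position; "tool_rot": TCP orientation; "contact_force": force on the tool from outside, world axes, zero at the start; "ft_torque": the same for the moment, N m; "grip_width": finger opening in m; "grip_force": force on a finger pad.
Only numpy, scipy, OpenCV 4.12 (cv2) and the standard library are available. Lean on these libraries where they do the work, as an engineer would, in place of code of your own. Each camera call takes 0.05 s, during which the arm holds its last target. There are 200 camera calls.

## Working session

There is one attempt and no reset: what is moved stays moved. The work goes in short steps, Python scripts to look and compute and a tool call to move; the robot and the scene stay as the last step left them, time stands still between calls to the robot, and variables do not carry over. Pictures are saved under pics/ and viewed, at most 10 in all, crops included, and the job is handed in when it is done.

Besides the shell and the picture viewer there is one more tool, called after "Request:" by a JSON object that holds its "op" and its "data", one argument or row to a line. servo_tool: Moves the arm, as the interface text tells. Its arguments: {"type":"object","properties":{"gripper":{"type":"array","items":{"type":"number"}},"delta_pos":{"type":"array","items":{"type":"array","items":{"type":"number"}}},"turn":{"type":"array","items":{"type":"number"}}},"required":["gripper","delta_pos","turn"]}

```bash
mkdir -p pics
cat > h.py <<'E'
import numpy as np, cv2
from cell import monitor, camera, job, ctrl
from scipy.spatial.transform import Rotation as R
def world(c,T=None):
    E=c["extrinsics"] if T is None else T@c["mount"]
    z=c["z_map"]; K=c["K"]; v,u=np.mgrid[:480,:640]
    P=np.stack([(u-K[0,2])/K[0,0]*z,(v-K[1,2])/K[1,1]*z,z],-1)
    return P@E[:3,:3].T+E[:3,3]
def tcp():
    o=monitor.get_obs(); T=np.eye(4); T[:3,:3]=R.from_rotvec(o["tool_rot"]).as_matrix(); T[:3,3]=o["eef_pos"]; return T,o
def save(n,im): cv2.imwrite("pics/"+n+".png",cv2.cvtColor(im,cv2.COLOR_RGB2BGR))
E
python3 - <<'E'
from h import *
T,o=tcp(); print(o, ctrl.pinch_z)
for n in("top","side"):
    c=camera(n); save(n+"0",c["color"]); np.savez(n+"0.npz",**c)
    print(n,c["K"][0,0],c["extrinsics"].round(3).tolist())
E
```

```text
{'time': 0.0, 'joint_positions': array([-1.30902712e+00,  2.87198133e-01,  1.57817209e+00, -1.64016663e-05,
        1.27859308e+00, -1.50000919e-01]), 'qvel': array([ 0.00111389,  0.00096185, -0.00026003, -0.00131993, -0.00197681,
       -0.00161299]), 'effort': array([ 3.68892211e-05, -4.05980551e+01, -2.92623478e+01, -1.17128420e-04,
        5.86298236e-03, -3.18201423e-06]), 'eef_pos': array([ 0.26998384, -0.61784101,  0.19082829]), 'tool_rot': array([-3.07292594e+00, -6.41770704e-01,  2.32442984e-04]), 'contact_force': array([0.72035149, 0.8343374 , 0.41545506]), 'ft_torque': array([ 0.02291978,  0.00091173, -0.00321118]), 'grip_force': 0.0, 'grip_width': 0.08542000446822161} 0.0187
top 531.7507593126953 [[0.007, -0.999, 0.047, 0.437], [-1.0, -0.007, -0.012, -0.037], [0.012, -0.047, -0.999, 1.37], [0.0, 0.0, 0.0, 1.0]]
side 490.95101843783203 [[-0.713, -0.376, 0.593, -0.129], [-0.701, 0.407, -0.585, 0.582], [-0.021, -0.833, -0.553, 0.748], [0.0, 0.0, 0.0, 1.0]]
```

View pics/top0.png

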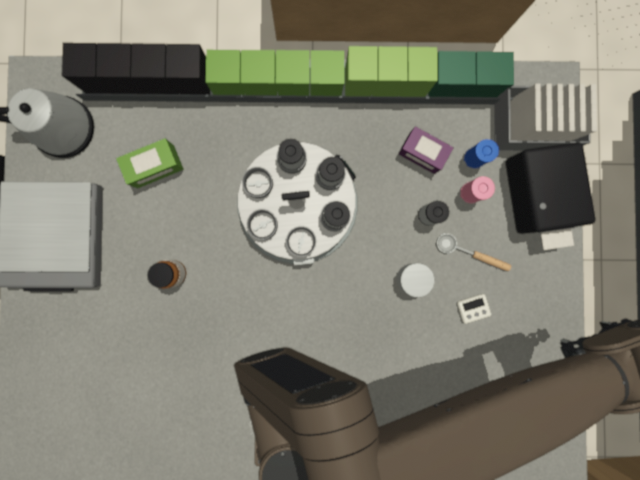

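View pics/side0.png

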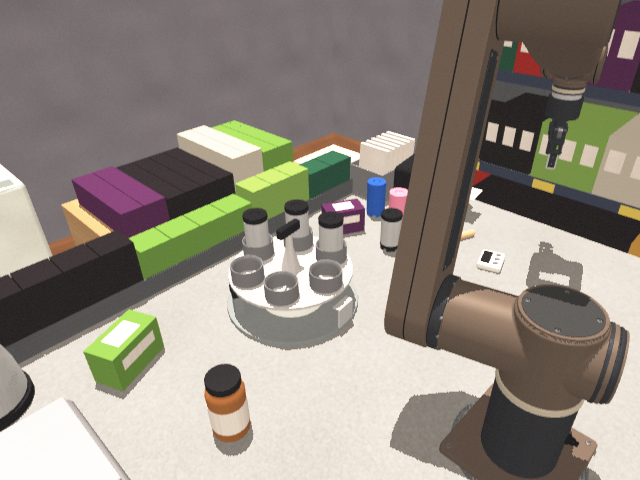

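The view shows the turret at about (297,200) in the top image, with its front cup at (301,241) and the tab at (303,262). The handle is at (295,196).

What could be taken for the loose canister:
- Black-lidded steel cylinder at (435,212): this fits the description.
- Blue (482,152) and pink (480,188): wrong colour.
- Caddy at (417,281): too wide, no black lid.
- Jar at (163,275): amber.
- Docked canisters at (336,215), (331,172) and (291,155).

I choose (435,212).

Run:
```python
from h import *
c=dict(np.load("top0.npz")); P=world(c); im=c["color"]
crop=im[130:310,220:480]; save("crop0",cv2.resize(crop,None,fx=3,fy=3,interpolation=cv2.INTER_CUBIC))
K=c["K"];E=c["extrinsics"]
def ray(u,v,h):
    d=E[:3,:3]@np.array([(u-K[0,2])/K[0,0],(v-K[1,2])/K[1,1],1]); return E[:3,3]+d*(h-E[2,3])/d[2]
def blob(u,v,lo,hi,r=30):
    v0,u0=v-r,u-r; w=P[v0:v+r,u0:u+r]; m=((w[...,2]>lo)&(w[...,2]<hi)).astype(np.uint8)
    n,l,s,ce=cv2.connectedComponentsWithStats(m)
    k=1+np.argmin(np.hypot(*(ce[1:]-r).T)+1000*(s[1:,4]<15)); q=w[l==k]
    return ce[k]+[u0,v0],s[k,4],q
for nm,u,v,lo,hi,r in [("can",435,212,.095,.12,22),("pk1",336,215,.19,.215,22),("pk2",331,172,.19,.215,22),("pk3",291,155,.19,.215,22),("handle",295,196,.18,.22,22),("caddy",417,281,.07,.09,25)]:
    ce,n,q=blob(u,v,lo,hi,r); print(nm,ce.round(1),n,q[:,:2].mean(0).round(4),((q.min(0)+q.max(0))/2).round(4),np.ptp(q,0).round(3),q[:,2].mean().round(4), ray(*ce,q[:,2].mean())[:2].round(4))
    if nm=="handle":
        (cx,cy),sz,a=cv2.minAreaRect(q[:,:2].astype(np.float32)); print(cx,cy,sz,a, cv2.fitLine(q[:,:2].astype(np.float32),2,0,.01,.01).ravel())
# cup rims
for nm,u,v in [("p0",301,241),("p5",262,225),("p4",258,183)]:
    ce,n,q=blob(u,v,.125,.145,22); A=np.c_[2*q[:,:2],np.ones(len(q))]; s=np.linalg.lstsq(A,(q[:,:2]**2).sum(1),rcond=None)[0]
    print(nm,n,s[:2].round(4),np.sqrt(s[2]+s[0]**2+s[1]**2).round(4),q[:,2].mean(), cv2.minEnclosingCircle(q[:,:2].astype(np.float32)))
```

```text
can [436.8 212. ] 435 [ 0.5393 -0.3435] [ 0.5395 -0.3445  0.1047] [0.053 0.055 0.019] 0.1063 [ 0.5393 -0.3435]
pk1 [336.5 213.7] 501 [ 0.5262 -0.0984] [ 0.5267 -0.0986  0.1996] [0.055 0.055 0.017] 0.2019 [ 0.5261 -0.0984]
pk2 [331.3 169.1] 496 [ 0.6249 -0.0865] [ 0.6253 -0.086   0.2004] [0.054 0.053 0.018] 0.2021 [ 0.6249 -0.0865]
pk3 [290.  151.1] 506 [0.6642 0.0051] [0.6646 0.0052 0.2007] [0.055 0.053 0.021] 0.2021 [0.6642 0.0051]
handle [295.  195.6] 228 [ 0.5648 -0.0069] [ 0.5653 -0.0069  0.1993] [0.021 0.062 0.028] 0.207 [ 0.5648 -0.0069]
0.5656290054321289 -0.006840690970420837 (0.016150299459695816, 0.0626591295003891) 6.158796787261963 [ 0.11764039 -0.99305624  0.56479865 -0.00687715]
caddy [416.7 280.1] 894 [ 0.3757 -0.3005] [ 0.3746 -0.3012  0.079 ] [0.08  0.081 0.018] 0.0787 [ 0.3756 -0.3005]
p0 237 [ 0.4666 -0.0189] 0.0327 0.13057666633747206 ((0.4666483700275421, -0.018777750432491302), 0.03583545237779617)
p5 247 [0.5057 0.0731] 0.0329 0.13070861317295818 ((0.5056499242782593, 0.07312968373298645), 0.03593297675251961)
p4 260 [0.6047 0.0849] 0.0328 0.13047457444176058 ((0.6047424674034119, 0.08514668047428131), 0.036223556846380234)
```

View pics/crop0.png

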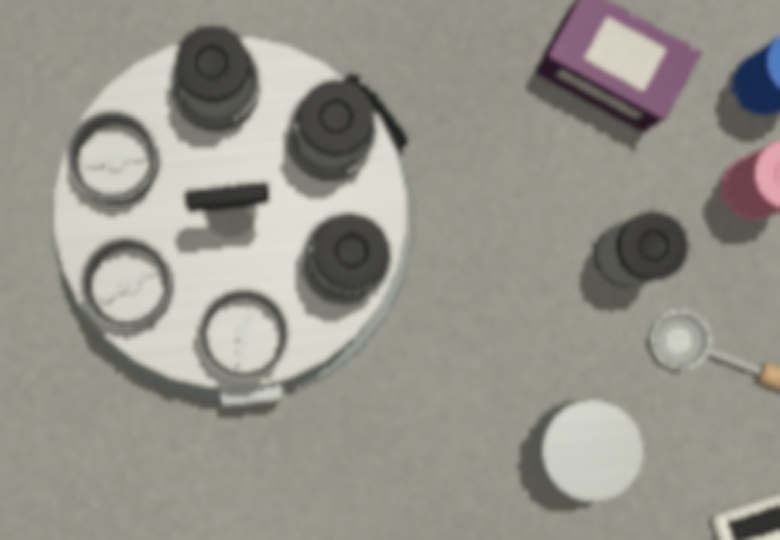

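The crop shows a steel body with a black lid at crop (652,246), so this is the loose canister. Next I hover over it.

Request:
{"op": "servo_tool", "data": {
  "gripper": [-1,-1,-1,-1,-1,-1,-1,-1],
  "delta_pos": [
    [40,-16,-40],
    [80,-32,-59],
    [120,-48,-59],
    [160,-64,-59],
    [200,-80,-59],
    [240,-97,-59],
    [280,-113,-59],
    [318,-128,-59]
  ],
  "turn": [0,0,0,0,0,0,0,0]
}}

```text
time: 0.77
eef_pos: [0.4927, -0.3909, 0.2508]
tool_rot: [-3.075, -0.642, 0.001]
contact_force: [0.0, -0.2, 0.7]
grip_width: 0.0852
grip_force: 0.0
```

Request:
{"op": "servo_tool", "data": {
  "gripper": [-1,-1,-1,-1,-1,-1,-1,-1],
  "delta_pos": [
    [20,-8,0],
    [38,-16,0],
    [38,-16,0],
    [38,-16,0],
    [38,-16,0],
    [38,-16,0],
    [38,-16,0],
    [38,-16,0]
  ],
  "turn": [0,0,0,0,0,0,0,0]
}}

```text
time: 1.43
eef_pos: [0.5195, -0.3638, 0.2512]
tool_rot: [-3.076, -0.64, 0.0]
contact_force: [-0.4, -0.2, 0.3]
grip_width: 0.0849
grip_force: 0.0
```

```bash
cat >> h.py <<'E'
def circ(q):
    A=np.c_[2*q[:,:2],np.ones(len(q))]; s=np.linalg.lstsq(A,(q[:,:2]**2).sum(1),rcond=None)[0]
    return s[:2].round(4),np.sqrt(s[2]+s[0]**2+s[1]**2).round(4)
E
python3 - <<'E'
from h import *
T,o=tcp(); c=camera("wrist"); P=world(c,T); save("w1",c["color"]); np.savez("w1.npz",T=T,**c)
print(o["eef_pos"],o["tool_rot"],c["mount"].round(3).tolist(),c["K"][0,0])
g=P[np.hypot(P[...,0]-.5393,P[...,1]+.3435)<.045]; q=g[(g[:,2]>.09)&(g[:,2]<.13)]
print(len(q),q.mean(0),q.min(0),q.max(0),cv2.minEnclosingCircle(q[:,:2].astype(np.float32)))
E
```

```text
[ 0.51953637 -0.3638039   0.25115083] [-3.07571223e+00 -6.39751957e-01  1.83698282e-04] [[0.001, -0.944, -0.329, 0.085], [1.0, 0.0, 0.001, 0.001], [-0.001, -0.329, 0.944, -0.181], [0.0, 0.0, 0.0, 1.0]] 349.8122154360384
2793 [ 0.54120217 -0.34582226  0.10644405] [ 0.5125667  -0.37398616  0.09384671] [ 0.56789157 -0.31855686  0.10978889] ((0.5401902794837952, -0.34620198607444763), 0.02800673246383667)
```

View pics/w1.png

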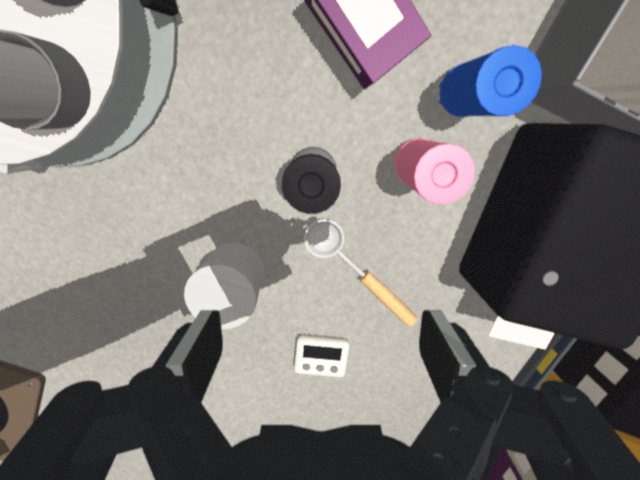

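The canister lid is at (311,184) in the wrist image, with clear space around it. The scoop at (325,237) is low enough for the fingers to stay above it. Next I take the same view of the cup at the same yaw.

Request:
{"op": "servo_tool", "data": {
  "gripper": [-1,-1,-1,-1,-1,-1,-1,-1],
  "delta_pos": [
    [8,-41,-26],
    [16,-82,-26],
    [24,-123,-26],
    [32,-164,-26],
    [40,-205,-26],
    [48,-246,-26],
    [55,-287,-26],
    [63,-329,-26]
  ],
  "turn": [0,0,0,0,0,0,0,0]
}}

```text
time: 2.15
eef_pos: [0.4472, -0.0428, 0.2774]
tool_rot: [3.075, 0.64, 0.001]
contact_force: [1.8, 0.2, 0.0]
grip_width: 0.0858
grip_force: 0.0
```

Request:
{"op": "servo_tool", "data": {
  "gripper": [-1,-1,-1,-1,-1,-1,-1,-1],
  "delta_pos": [
    [0,0,0],
    [0,0,0],
    [0,0,0],
    [0,0,0],
    [0,0,0],
    [0,0,0],
    [0,0,0],
    [0,0,0]
  ],
  "turn": [0,0,0,0,0,0,0,0]
}}

```text
time: 2.82
eef_pos: [0.4482, -0.0447, 0.277]
tool_rot: [-3.075, -0.64, 0.001]
contact_force: [-0.9, 0.5, 0.6]
grip_width: 0.0851
grip_force: 0.0
```

Run:
```python
from h import *
T,o=tcp(); c=camera("wrist"); P=world(c,T); save("w2",c["color"]); np.savez("w2.npz",T=T,**c)
print(o["eef_pos"],o["tool_rot"],o["joint_positions"].round(3))
for nm,x,y in [("p0",.4666,-.0189),("p5",.5057,.0731)]:
    g=P[np.hypot(P[...,0]-x,P[...,1]-y)<.043]; q=g[(g[:,2]>.131)&(g[:,2]<.145)]
    print(nm,len(q),circ(q),q[:,2].mean(),cv2.minEnclosingCircle(q[:,:2].astype(np.float32)))
g=P[np.hypot(P[...,0]-.5654,P[...,1]+.0068)<.04]; q=g[(g[:,2]>.203)&(g[:,2]<.22)]
print("handle",len(q),cv2.minAreaRect(q[:,:2].astype(np.float32)),q[:,2].mean())
g=P[np.hypot(P[...,0]-.5262,P[...,1]+.0984)<.04]; q=g[(g[:,2]>.195)&(g[:,2]<.215)]
print("pk1",len(q),cv2.minEnclosingCircle(q[:,:2].astype(np.float32)))
```

```text
[ 0.44817331 -0.04470086  0.27702763] [-3.07541904e+00 -6.40346861e-01  6.74450190e-04] [-0.325 -0.286  1.996 -0.     1.432  0.835]
p0 860 (array([ 0.4674, -0.02  ]), np.float64(0.0341)) 0.13266331639068657 ((0.46719983220100403, -0.020227836444973946), 0.036179665476083755)
p5 1068 (array([0.5065, 0.0717]), np.float64(0.0341)) 0.13263269488237894 ((0.5064115524291992, 0.07207014411687851), 0.036249302327632904)
handle 2729 ((0.5662269592285156, -0.007893513888120651), (0.01642663963139057, 0.06416333466768265), 6.779068946838379) 0.20844027057786502
pk1 4797 ((0.527230441570282, -0.09961070120334625), 0.028053784742951393)
```

View pics/w2.png

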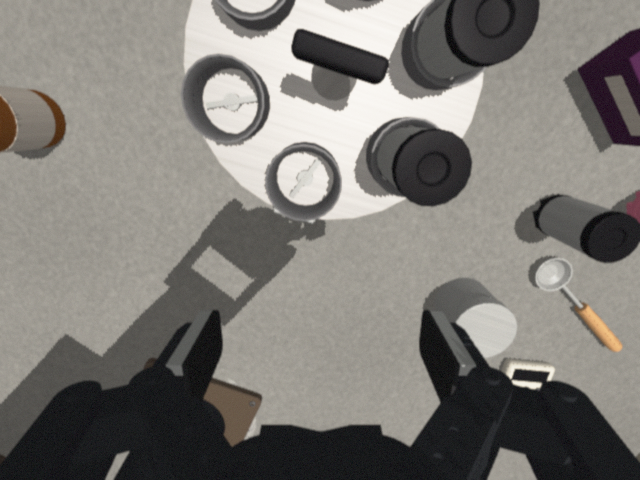

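The wrist image shows the front cup at (304,180) with its bar along a diagonal. The handle is at (340,55), and the caddy and canister are clear of the path. I go back to the canister turned 90°, so a second view separates out the wrist camera's mount error.

Request:
{"op": "servo_tool", "data": {
  "gripper": [-1,-1,-1,-1,-1,-1,-1,-1],
  "delta_pos": [
    [-4,41,0],
    [-8,82,0],
    [-13,123,0],
    [-17,164,0],
    [-22,205,0],
    [-26,246,0],
    [-31,287,13],
    [-36,333,26]
  ],
  "turn": [-7,-14,-21,-28,-35,-42,-49,-56]
}}

```text
time: 3.53
eef_pos: [0.546, -0.3568, 0.2545]
tool_rot: [2.407, 2.016, 0.001]
contact_force: [0.7, 1.2, 1.1]
grip_width: 0.0855
grip_force: 0.0
```

Request:
{"op": "servo_tool", "data": {
  "gripper": [-1,-1,-1,-1,-1,-1,-1,-1],
  "delta_pos": [
    [0,0,0],
    [0,0,0],
    [0,0,0],
    [0,0,0],
    [0,0,0],
    [0,0,0],
    [0,0,0],
    [0,0,0]
  ],
  "turn": [-7,-14,-21,-28,-34,-34,-34,-34]
}}

```text
time: 4.2
eef_pos: [0.5454, -0.3541, 0.2539]
tool_rot: [-1.723, -2.627, -0.0]
contact_force: [-0.6, -0.1, -0.8]
grip_width: 0.0856
grip_force: 0.0
```

Run:
```python
from h import *
T,o=tcp(); c=camera("wrist"); P=world(c,T); np.savez("w3.npz",T=T,**c)
print(o["eef_pos"],o["tool_rot"],o["joint_positions"].round(3))
def can(P):
    g=P[np.hypot(P[...,0]-.5403,P[...,1]+.346)<.04]; q=g[(g[:,2]>.1)&(g[:,2]<.13)]
    return np.array(cv2.minEnclosingCircle(q[:,:2].astype(np.float32))[0]), circ(q),len(q),np.median(q[:,2])
a=can(P); d=np.load("w1.npz"); b=can(world(d,d["T"])); print(a,b)
R1,R2=d["T"][:2,:2],T[:2,:2]
e=np.linalg.solve(R1-R2,b[0]-a[0]); t=a[0]-R2@e; print("e",e,"true",t)
cup=np.array([.4673,-.0201]); T2=np.load("w2.npz")["T"]; print("cup",cup-T2[:2,:2]@e,"axis",np.array([.5662,-.0079])-T2[:2,:2]@e)
dd=T[:3,:3].T@np.r_[t-T[:2,3],0]; print("move tool mm",dd*1000)
```

```text
[ 0.54538058 -0.35412498  0.25392173] [-1.72333148e+00 -2.62651332e+00 -5.98125443e-05] [-0.732  0.193  1.575  0.     1.373 -1.141]
(array([ 0.53953016, -0.34570423]), (array([ 0.5392, -0.345 ]), np.float64(0.0197)), 2613, np.float64(0.10697227186177638)) (array([ 0.54019779, -0.34620798]), (array([ 0.5408, -0.346 ]), np.float64(0.0196)), 2771, np.float64(0.10685372609788868))
e [0.00057004 0.00015825] true [ 0.53961192 -0.34629015]
cup [ 0.46671417 -0.02018242] axis [ 0.56561417 -0.00798242]
move tool mm [ 9.48373669e+00 -2.17270529e+00  1.81409936e-03]
```

Request:
{"op": "servo_tool", "data": {
  "gripper": [-1,-1,-1,-1,-1,-1,-1,-1],
  "delta_pos": [
    [9.5,-2.2,20],
    [9.5,-2.2,55],
    [9.5,-2.2,95],
    [9.5,-2.2,130],
    [9.5,-2.2,165],
    [9.5,-2.2,190],
    [9.5,-2.2,199],
    [9.5,-2.2,199]
  ],
  "turn": [0,0,0,0,0,0,0,0]
}}

```text
time: 4.92
eef_pos: [0.5378, -0.3447, 0.0517]
tool_rot: [-1.718, -2.623, -0.001]
contact_force: [-0.9, 0.4, 0.0]
grip_width: 0.0854
grip_force: 0.0
```

Request:
{"op": "servo_tool", "data": {
  "gripper": [-1,-1,-0.3,0,0.3,1,1,1],
  "delta_pos": [
    [0,0,0],
    [0,0,0],
    [0,0,0],
    [0,0,0],
    [0,0,0],
    [0,0,0],
    [0,0,0],
    [0,0,0]
  ],
  "turn": [0,0,0,0,0,0,0,0]
}}

```text
time: 5.58
eef_pos: [0.541, -0.3476, 0.0576]
tool_rot: [1.718, 2.625, -0.001]
contact_force: [0.0, -0.2, 6.4]
grip_width: 0.0529
grip_force: 63.3
```

Request:
{"op": "servo_tool", "data": {
  "gripper": [1,1,1,1,1,1,1,1],
  "delta_pos": [
    [0,0,-15],
    [0,0,-50],
    [0,0,-90],
    [0,0,-130],
    [0,0,-170],
    [0,0,-205],
    [0,0,-225],
    [0,0,-225]
  ],
  "turn": [0,0,0,0,0,0,0,0]
}}

```text
time: 6.25
eef_pos: [0.5414, -0.3478, 0.287]
tool_rot: [1.714, 2.619, -0.002]
contact_force: [0.7, -0.6, -0.9]
grip_width: 0.0528
grip_force: 63.6
```

Request:
{"op": "servo_tool", "data": {
  "gripper": [1,1,1,1,1,1,1,1],
  "delta_pos": [
    [30,6,0],
    [70,14,0],
    [110,22,0],
    [150,30,0],
    [190,38,0],
    [230,45,0],
    [270,52,0],
    [305,59,0]
  ],
  "turn": [0,0,0,0,0,0,0,0]
}}

```text
time: 6.92
eef_pos: [0.4692, -0.0405, 0.2767]
tool_rot: [-1.717, -2.624, 0.001]
contact_force: [0.9, 0.1, -2.1]
grip_width: 0.0529
grip_force: 63.6
```

Request:
{"op": "servo_tool", "data": {
  "gripper": [1,1,1,1,1,1,1,1],
  "delta_pos": [
    [15,2,0],
    [25,4,0],
    [25,4,0],
    [25,4,0],
    [25,4,0],
    [25,4,0],
    [25,4,0],
    [25,4,0]
  ],
  "turn": [0,0,0,0,0,0,0,0]
}}

```text
time: 7.58
eef_pos: [0.4654, -0.0195, 0.2799]
tool_rot: [-1.722, -2.627, 0.0]
contact_force: [-0.8, 0.4, -1.6]
grip_width: 0.0529
grip_force: 63.6
```

Run:
```python
from h import *
T,o=tcp(); c=camera("wrist"); save("w4",c["color"])
print(o["eef_pos"],o["tool_rot"],o["joint_positions"].round(3),o["contact_force"],o["ft_torque"],o["grip_force"])
P=world(c); 
E4=np.linalg.inv(T); W=world(c,T); t=(W-T[:3,3])@T[:3,:3]
m=(np.hypot(t[...,0],t[...,1])<.04)&(t[...,2]>-.065)&(t[...,2]<-.01)&(c["z_map"]>0)
for z in range(-65,-10,5):
    q=t[m&(abs(t[...,2]-z/1000)<.0025)]
    if len(q)>5: print(z,len(q),q.min(0).round(4)[:2],q.max(0).round(4)[:2])
cup=np.array([.4667,-.0202,T[2,3]]); print("tcp->cup tool mm",T[:3,:3].T@(cup-T[:3,3])*1000)
c=camera("side"); save("s4",c["color"])
```

```text
[ 0.46543257 -0.01945646  0.27987106] [-1.72215333e+00 -2.62715588e+00  2.84577450e-04] [-0.26  -0.248  1.961 -0.     1.429 -0.67 ] [-0.8442119   0.42931722 -1.6424282 ] [ 0.02879864 -0.02421625 -0.00831827] 63.62009525299072Traceback (most recent call last):
  File "<stdin>", line 4, in <module>
  File "h.py", line 5, in world
    E=c["extrinsics"] if T is None else T@c["mount"]
      ~^^^^^^^^^^^^^^
KeyError: 'extrinsics'
```

View pics/w4.png

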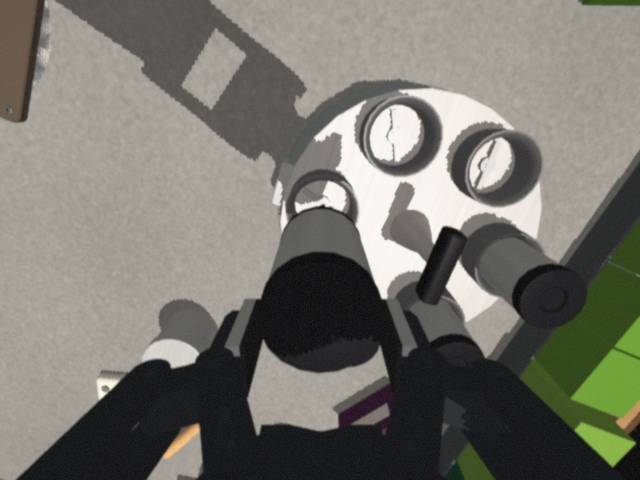

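The canister is held upright, with its lid at (322,318) and the cup just below at (322,195). I measure where it sits in the tool frame.

Run:
```python
from h import *
T,o=tcp(); c=camera("wrist"); W=world(c,T); t=(W-T[:3,3])@T[:3,:3]
e=np.array([.00057,.00016])
u=np.arange(640)[None,:]+0*t[...,0]
m=(np.hypot(t[...,0],t[...,1])<.04)&(c["z_map"]>0)&(abs(t[...,1])<.026)
for z in range(-60,70,8):
    q=t[m&(abs(t[...,2]-z/1000)<.003)]
    if len(q)>20:
        # known radius fit
        from scipy.optimize import least_squares
        s=least_squares(lambda p:np.hypot(q[:,0]-p[0],q[:,1]-p[1])-.028,[0,0],loss="soft_l1",f_scale=.0005)
        print(z,len(q),(s.x-e).round(4),q[:,:2].min(0).round(4),q[:,:2].max(0).round(4))
cup=np.array([.4667,-.0202,T[2,3]]); print("tcp->cup tool mm",T[:3,:3].T@(cup-T[:3,3])*1000,T[2,3])
```

```text
-52 7707 [-0.0029 -0.0002] [-0.0262 -0.026 ] [0.0294 0.026 ]
-44 1776 [ 0.0004 -0.0005] [-0.0102 -0.0254] [0.0295 0.0258]
-36 336 [ 0.0001 -0.0004] [ 0.0117 -0.0254] [0.0292 0.0257]
-28 403 [-0.0001 -0.0005] [ 0.0117 -0.025 ] [0.0289 0.0251]
-20 361 [-0.0001 -0.0005] [ 0.0121 -0.0248] [0.0291 0.0249]
-12 311 [-0.     -0.0004] [ 0.0118 -0.025 ] [0.0291 0.025 ]
-4 288 [-0.     -0.0005] [ 0.0112 -0.025 ] [0.029  0.0254]
4 250 [ 0.     -0.0005] [ 0.0114 -0.0248] [0.0292 0.0253]
12 222 [ 0.0001 -0.0005] [ 0.0119 -0.025 ] [0.029  0.0251]
20 199 [ 0.0001 -0.0005] [ 0.0126 -0.0248] [0.0294 0.0247]
28 169 [ 0.0001 -0.0006] [ 0.0117 -0.0247] [0.0292 0.0252]
36 165 [ 0.0001 -0.0006] [ 0.0114 -0.0258] [0.029  0.0253]
44 153 [ 0.0006 -0.0005] [ 0.0116 -0.0253] [0.0295 0.0254]
tcp->cup tool mm [-1.31944382e+00  8.57564366e-01 -3.04458844e-04] 0.2799393417770103
```

Request:
{"op": "servo_tool", "data": {
  "gripper": [1,1,1,1,1,1,1,1],
  "delta_pos": [
    [-1.3,1.1,10],
    [-1.3,1.1,30],
    [-1.3,1.1,50],
    [-1.3,1.1,70],
    [-1.3,1.1,80],
    [-1.3,1.1,84],
    [-1.3,1.1,84],
    [-1.3,1.1,84]
  ],
  "turn": [0,0,0,0,0,0,0,0]
}}

```text
time: 8.35
eef_pos: [0.4673, -0.0195, 0.1968]
tool_rot: [1.72, 2.628, 0.001]
contact_force: [0.8, 0.5, -0.8]
grip_width: 0.0534
grip_force: 63.6
```

Request:
{"op": "servo_tool", "data": {
  "gripper": [1,1,1,1,1,1,1,1],
  "delta_pos": [
    [0,0,2],
    [0,0,4],
    [0,0,6],
    [0,0,8],
    [0,0,10],
    [0,0,12],
    [0,0,12],
    [0,0,12]
  ],
  "turn": [0,0,0,0,0,0,0,0]
}}

```text
time: 9.02
eef_pos: [0.4666, -0.0194, 0.1838]
tool_rot: [-1.72, -2.628, 0.0]
contact_force: [-0.9, -0.4, -2.6]
grip_width: 0.0533
grip_force: 63.6
```

Request:
{"op": "servo_tool", "data": {
  "gripper": [1,1,1,1,1,1,1,1],
  "delta_pos": [
    [0,0,3],
    [0,0,6],
    [0,0,9],
    [0,0,12],
    [0,0,15],
    [0,0,17],
    [0,0,19],
    [0,0,19]
  ],
  "turn": [0,0,0,0,0,0,0,0]
}}

```text
time: 9.68
eef_pos: [0.4664, -0.0193, 0.1642]
tool_rot: [-1.72, -2.628, 0.0]
contact_force: [-0.2, 0.4, -2.9]
grip_width: 0.053
grip_force: 63.6
```

Request:
{"op": "servo_tool", "data": {
  "gripper": [1,1,1,1,1,1,1,1],
  "delta_pos": [
    [0,0,1],
    [0,0,2],
    [0,0,3],
    [0,0,4],
    [0,0,5],
    [0,0,5],
    [0,0,5],
    [0,0,5]
  ],
  "turn": [0,0,0,0,0,0,0,0]
}}

```text
time: 10.35
eef_pos: [0.4668, -0.0194, 0.1601]
tool_rot: [1.72, 2.629, 0.0]
contact_force: [-0.5, 0.9, -1.6]
grip_width: 0.0532
grip_force: 63.8
```

Request:
{"op": "servo_tool", "data": {
  "gripper": [1,1,1,1,1,1,1,1],
  "delta_pos": [
    [0,0,0.5],
    [0,0,1],
    [0,0,1.5],
    [0,0,2],
    [0,0,2],
    [0,0,2],
    [0,0,2],
    [0,0,2]
  ],
  "turn": [0,0,0,0,0,0,0,0]
}}

```text
time: 11.02
eef_pos: [0.4672, -0.0198, 0.1598]
tool_rot: [1.719, 2.628, -0.001]
contact_force: [-1.8, -0.1, 7.5]
grip_width: 0.053
grip_force: 64.5
```

Request:
{"op": "servo_tool", "data": {
  "gripper": [1,1,1,1,1,1,1,1],
  "delta_pos": [
    [0,0,0.5],
    [0,0,0.5],
    [0,0,0.5],
    [0,0,0.5],
    [0,0,0.5],
    [0,0,0.5],
    [0,0,0.5],
    [0,0,0.5]
  ],
  "turn": [2,4,6,8,10,12,14,16]
}}

```text
time: 11.68
eef_pos: [0.4665, -0.0193, 0.1569]
tool_rot: [-2.071, -2.361, 0.0]
contact_force: [0.2, -0.6, -2.1]
grip_width: 0.0534
grip_force: 63.6
```

Request:
{"op": "servo_tool", "data": {
  "gripper": [1,1,1,1,1,1,1,1],
  "delta_pos": [
    [0,0,1],
    [0,0,2],
    [0,0,3],
    [0,0,3.5],
    [0,0,4.5],
    [0,0,4.5],
    [0,0,4.5],
    [0,0,4.5]
  ],
  "turn": [0,0,0,0,0,0,0,0]
}}

```text
time: 12.35
eef_pos: [0.4668, -0.0196, 0.1536]
tool_rot: [2.069, 2.364, -0.001]
contact_force: [-1.7, 0.0, 3.3]
grip_width: 0.0532
grip_force: 64.2
```

Run:
```python
from h import *
T,o=tcp(); print(o["eef_pos"],o["contact_force"],o["ft_torque"])
c=camera("top"); P=world(c); save("t5",c["color"])
q=P[np.hypot(P[...,0]-.4667,P[...,1]+.0202)<.05]; print(q[:,2].max())
c=camera("side"); save("s5",c["color"][170:330,180:440].repeat(3,0).repeat(3,1))
```

```text
[ 0.46677348 -0.01957341  0.15361598] [-1.74932837e+00  7.84907151e-04  3.27154224e+00] [-0.2570681   0.53487147  0.02447527]
1.3700957137923309
```

View pics/s5.png

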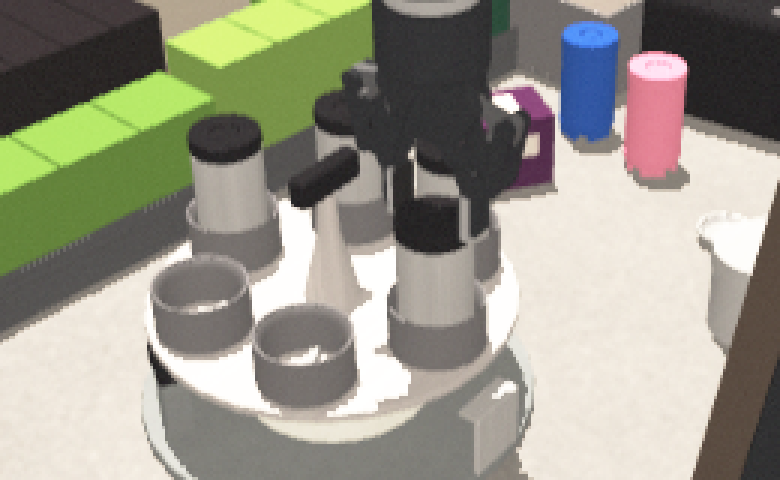

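The side crop shows the canister sunk in the front cup at (437,300), level with the docked ones. The drop from z 0.1598 to 0.1536 agrees with it being home. I release, rise, and check the lid height.

Request:
{"op": "servo_tool", "data": {
  "gripper": [0.5,-0.3,-1,-1,-1,-1,-1,-1],
  "delta_pos": [
    [0,0,-1],
    [0,0,-2],
    [0,0,-2],
    [0,0,-2],
    [0,0,-15],
    [0,0,-45],
    [0,0,-80],
    [0,0,-112]
  ],
  "turn": [0,0,0,0,0,0,0,0]
}}

```text
time: 13.12
eef_pos: [0.4667, -0.0191, 0.2662]
tool_rot: [-2.069, -2.363, -0.001]
contact_force: [0.4, -0.6, -0.1]
grip_width: 0.0851
grip_force: 0.0
```

Request:
{"op": "servo_tool", "data": {
  "gripper": [-1,-1,-1,-1,-1,-1,-1,-1],
  "delta_pos": [
    [0,0,0],
    [0,25,0],
    [-1.5,60,0],
    [-1.5,90,0],
    [-1.5,99.5,0],
    [-1.5,99.5,0],
    [-1.5,99.5,0],
    [-1.5,99.5,0]
  ],
  "turn": [0,0,0.6,0.6,0.6,0.6,0.6,0.6]
}}

```text
time: 13.78
eef_pos: [0.5647, -0.0077, 0.2648]
tool_rot: [-2.081, -2.352, 0.001]
contact_force: [-0.1, -0.6, 0.5]
grip_width: 0.0852
grip_force: 0.0
```

Run:
```python
from h import *
T,o=tcp(); print(o["eef_pos"],o["tool_rot"],o["joint_positions"].round(3))
c=camera("wrist"); W=world(c,T); c2=camera("side"); P=world(c2)
for n,Q in(("wrist",W),("side",P)):
  for nm,x,y in(("can",.4667,-.0202),("pk1",.5272,-.0996),("pk3",.6650,.004)):
    q=Q[np.hypot(Q[...,0]-x,Q[...,1]-y)<.03]; q=q[(q[:,2]>.19)&(q[:,2]<.225)]
    if len(q)>30: print(n,nm,len(q),np.percentile(q[:,2],[50,90,99]).round(4),cv2.minEnclosingCircle(q[:,:2].astype(np.float32)))
ax=np.array([.5656,-.0080,T[2,3]]); print(T[:3,:3].T@(ax-T[:3,3])*1000)
q=W[np.hypot(W[...,0]-.5656,W[...,1]+.008)<.04]; q=q[(q[:,2]>.205)&(q[:,2]<.215)]
if len(q)>50: print("handle",len(q),cv2.minAreaRect(q[:,:2].astype(np.float32)))
```

```text
[ 0.56469303 -0.00766008  0.26480971] [-2.08131515e+00 -2.35237728e+00  6.51222250e-04] [-0.193 -0.005  1.768 -0.     1.378 -0.315]
wrist can 4602 [0.2029 0.2039 0.2045] ((0.4668990671634674, -0.018637308850884438), 0.02825760655105114)
wrist pk1 3515 [0.203  0.2039 0.2046] ((0.5269423127174377, -0.0994114801287651), 0.028534740209579468)
wrist pk3 4597 [0.2029 0.2039 0.2046] ((0.6650916337966919, 0.004256201442331076), 0.02837228961288929)
side can 407 [0.2032 0.205  0.2063] ((0.4650736153125763, -0.01732781156897545), 0.028131764382123947)
side pk1 349 [0.2031 0.205  0.2064] ((0.5254402756690979, -0.0982978567481041), 0.02843475341796875)
side pk3 345 [0.2028 0.2049 0.2057] ((0.664348840713501, 0.004597450140863657), 0.02902314066886902)
[-4.47870680e-01  8.58803958e-01 -7.27068556e-04]
handle 1778 ((0.566193699836731, -0.006952222436666489), (0.01575414091348648, 0.06280163675546646), 6.719742774963379)
```

The lid height matches the docked canisters at about 0.204, so it is home. Now the handle.

Request:
{"op": "servo_tool", "data": {
  "gripper": [-1,-1,-1,-1,-1,-1,-1,-1],
  "delta_pos": [
    [0,1.1,15],
    [0,1.1,35],
    [0,1.1,55],
    [0,1.1,70],
    [0,1.1,80],
    [0,1.1,84],
    [0,1.1,84],
    [0,1.1,84]
  ],
  "turn": [0.3,0.3,0.3,0.3,0.3,0.3,0.3,0.3]
}}

```text
time: 14.55
eef_pos: [0.567, -0.0077, 0.182]
tool_rot: [2.087, 2.346, 0.001]
contact_force: [0.1, -0.4, 0.7]
grip_width: 0.0852
grip_force: 0.0
```

Request:
{"op": "servo_tool", "data": {
  "gripper": [-0.3,0.2,0.6,1,1,1,1,1],
  "delta_pos": [
    [0,0,0],
    [0,0,0],
    [0,0,0],
    [0,0,0],
    [0,0,0],
    [0,0,0],
    [0,0,0],
    [0,0,0]
  ],
  "turn": [0,0,0,0,0,0,0,0]
}}

```text
time: 15.22
eef_pos: [0.5667, -0.0076, 0.181]
tool_rot: [-2.088, -2.347, 0.0]
contact_force: [0.4, 0.1, -0.3]
grip_width: 0.0001
grip_force: 0.0
```

Run:
```python
from h import *
T,o=tcp(); print(o["grip_width"],o["grip_force"],o["eef_pos"],o["contact_force"])
c=camera("side"); save("s6",c["color"][170:330,180:440].repeat(3,0).repeat(3,1))
```

```text
0.0001228577622379488 0.0 [ 0.56666724 -0.00757682  0.18101831] [ 0.36324119  0.0652881  -0.32273547]
```

View pics/s6.png

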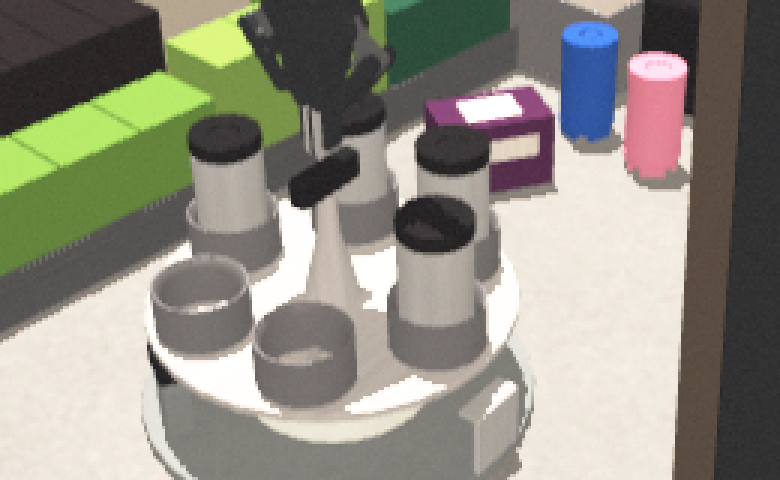

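The closed fingers at crop (318,130) end at or behind the top edge of the bar at (325,178), so the bar is not between them. I check the depths.

Run:
```python
from h import *
T,o=tcp(); c=camera("side"); P=world(c)
for v in range(204,246,3): print(v,[tuple((P[v,u]*1000).round().astype(int)) for u in (281,285,289,294)])
c=camera("wrist"); P=world(c,T); np.savez("w6.npz",T=T,**c); save("w6",c["color"])
```

```text
204 [(np.int64(569), np.int64(4), np.int64(261)), (np.int64(555), np.int64(5), np.int64(266)), (np.int64(550), np.int64(-2), np.int64(265)), (np.int64(533), np.int64(0), np.int64(273))]
207 [(np.int64(571), np.int64(3), np.int64(252)), (np.int64(558), np.int64(3), np.int64(257)), (np.int64(553), np.int64(-3), np.int64(257)), (np.int64(619), np.int64(-75), np.int64(203))]
210 [(np.int64(572), np.int64(3), np.int64(245)), (np.int64(559), np.int64(3), np.int64(250)), (np.int64(553), np.int64(-3), np.int64(250)), (np.int64(610), np.int64(-67), np.int64(202))]
213 [(np.int64(571), np.int64(5), np.int64(239)), (np.int64(561), np.int64(2), np.int64(242)), (np.int64(551), np.int64(0), np.int64(245)), (np.int64(608), np.int64(-64), np.int64(196))]
216 [(np.int64(574), np.int64(3), np.int64(230)), (np.int64(560), np.int64(3), np.int64(235)), (np.int64(553), np.int64(-2), np.int64(236)), (np.int64(609), np.int64(-64), np.int64(188))]
219 [(np.int64(833), np.int64(-210), np.int64(29)), (np.int64(560), np.int64(4), np.int64(228)), (np.int64(552), np.int64(0), np.int64(230)), (np.int64(571), np.in
[... 844 characters left out ...]
t64(555), np.int64(11), np.int64(197)), (np.int64(556), np.int64(-1), np.int64(190)), (np.int64(615), np.int64(-66), np.int64(136))]
237 [(np.int64(557), np.int64(21), np.int64(193)), (np.int64(557), np.int64(10), np.int64(188)), (np.int64(560), np.int64(-4), np.int64(180)), (np.int64(607), np.int64(-60), np.int64(134))]
240 [(np.int64(668), np.int64(-69), np.int64(94)), (np.int64(569), np.int64(0), np.int64(170)), (np.int64(558), np.int64(-1), np.int64(174)), (np.int64(605), np.int64(-57), np.int64(128))]
243 [(np.int64(656), np.int64(-58), np.int64(96)), (np.int64(570), np.int64(0), np.int64(162)), (np.int64(559), np.int64(-2), np.int64(166)), (np.int64(607), np.int64(-58), np.int64(117))]
```

View pics/w6.png

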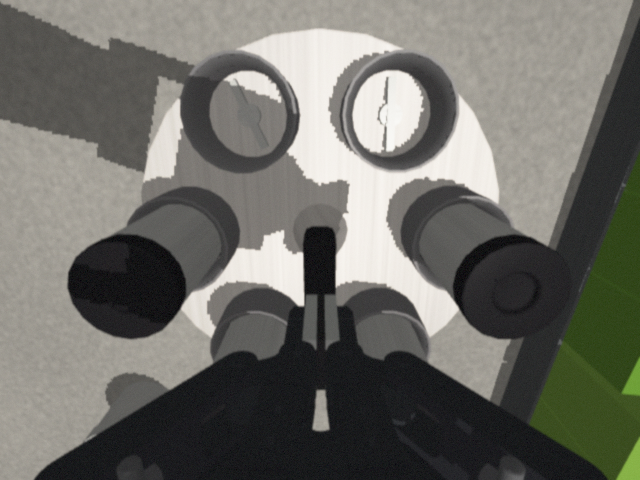

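Run:
```python
from h import *
d=np.load("w6.npz"); T=d["T"]; W=world(d,T); t=(W-T[:3,3])@T[:3,:3]
for v in range(285,400,8): print(v,[tuple((t[v,u]*1000).round().astype(int).tolist()) for u in (308,314,320,326,332)])
```

```text
285 [(8, -6, -28), (8, -3, -28), (8, 0, -28), (8, 3, -28), (7, 6, -27)]
293 [(3, -6, -27), (3, -3, -28), (3, 0, -28), (3, 3, -28), (3, 6, -27)]
301 [(10, -5, -48), (11, -3, -50), (10, 0, -48), (11, 2, -49), (10, 5, -48)]
309 [(10, -5, -55), (10, -3, -55), (10, 0, -55), (10, 2, -55), (11, 5, -56)]
317 [(10, -5, -61), (10, -3, -61), (10, 0, -61), (10, 2, -61), (10, 4, -61)]
325 [(10, -5, -67), (11, -2, -67), (11, 0, -68), (10, 2, -67), (10, 4, -66)]
333 [(10, -5, -71), (10, -2, -72), (11, 0, -72), (10, 2, -71), (10, 4, -72)]
341 [(9, -4, -75), (10, -2, -76), (9, 0, -75), (9, 2, -75), (9, 4, -75)]
349 [(11, -4, -82), (12, -2, -83), (7, 0, -76), (6, 2, -75), (12, 4, -83)]
357 [(11, -4, -87), (10, -2, -86), (2, 0, -75), (6, 2, -80), (11, 4, -86)]
365 [(11, -4, -91), (7, -2, -86), (-1, 0, -76), (6, 2, -84), (11, 4, -90)]
373 [(12, -4, -95), (3, -2, -85), (-4, 0, -76), (3, 2, -85), (12, 3, -95)]
381 [(11, -4, -97), (1, -2, -86), (-8, 0, -76), (0, 2, -85), (11, 3, -97)]
389 [(13, -4, -102), (-3, -2, -85), (-12, 0, -76), (-4, 2, -85), (9, 3, -99)]
397 [(9, -4, -101), (-7, -2, -85), (-259, 0, 182), (-7, 2, -85), (-4, 4, -88)]
```

Both cameras show the fingertips really end about 45 mm behind the reported TCP. I open the gripper, go 43 mm lower and grip.

Request:
{"op": "servo_tool", "data": {
  "gripper": [-1,-1,-1,-1,-1,-1,-1,-1],
  "delta_pos": [
    [0,0,0],
    [0,0,0],
    [0,0,0],
    [0,0,0],
    [0,0,0],
    [0,0,0],
    [0,0,0],
    [0,0,0]
  ],
  "turn": [0,0,0,0,0,0,0,0]
}}

```text
time: 16.03
eef_pos: [0.5667, -0.0076, 0.181]
tool_rot: [2.088, 2.347, 0.0]
contact_force: [-0.2, 0.1, -0.8]
grip_width: 0.0855
grip_force: 0.0
```

Request:
{"op": "servo_tool", "data": {
  "gripper": [-1,-1,-1,-1,-1,-1,-1,-1],
  "delta_pos": [
    [0,0,6],
    [0,0,12],
    [0,0,18],
    [0,0,26],
    [0,0,34],
    [0,0,40],
    [0,0,42],
    [0,0,42]
  ],
  "turn": [0,0,0,0,0,0,0,0]
}}

```text
time: 16.7
eef_pos: [0.566, -0.0075, 0.1378]
tool_rot: [-2.087, -2.346, 0.002]
contact_force: [-0.1, -0.0, -0.4]
grip_width: 0.0855
grip_force: 0.0
```

Request:
{"op": "servo_tool", "data": {
  "gripper": [-0.3,0,0.3,0.5,0.7,1,1,1],
  "delta_pos": [
    [0,0,0],
    [0,0,0],
    [0,0,0],
    [0,0,0],
    [0,0,0],
    [0,0,0],
    [0,0,0],
    [0,0,0]
  ],
  "turn": [0,0,0,0,0,0,0,0]
}}

```text
time: 17.37
eef_pos: [0.566, -0.0077, 0.1395]
tool_rot: [-2.087, -2.347, 0.002]
contact_force: [-5.5, -1.4, 4.6]
grip_width: 0.0149
grip_force: 62.0
```

Gripped. Now turn 60° anticlockwise (negative about the downward tool z).

Request:
{"op": "servo_tool", "data": {
  "gripper": [1,1,1,1,1,1,1,1],
  "delta_pos": [
    [0,0,0],
    [0,0,0],
    [0,0,0],
    [0,0,0],
    [0,0,0],
    [0,0,0],
    [0,0,0],
    [0,0,0]
  ],
  "turn": [-4,-8,-12,-16,-20,-24,-28,-32]
}}

```text
time: 18.03
eef_pos: [0.5661, -0.0071, 0.1396]
tool_rot: [-1.367, -2.825, -0.003]
contact_force: [-5.1, 0.2, 4.3]
grip_width: 0.0153
grip_force: 90.6
```

Request:
{"op": "servo_tool", "data": {
  "gripper": [1,1,1,1,1,1,1,1],
  "delta_pos": [
    [0,0,0],
    [0,0,0],
    [0,0,0],
    [0,0,0],
    [0,0,0],
    [0,0,0],
    [0,0,0],
    [0,0,0]
  ],
  "turn": [-5,-10,-15,-20,-24,-28,-28,-28]
}}

```text
time: 18.7
eef_pos: [0.5665, -0.0073, 0.1395]
tool_rot: [-0.632, -3.077, 0.0]
contact_force: [-4.5, 1.2, 4.4]
grip_width: 0.0154
grip_force: 62.2
```

Run:
```python
from h import *
T,o=tcp(); print(o["eef_pos"],o["tool_rot"],o["contact_force"],o["ft_torque"],o["grip_width"])
c=camera("top"); P=world(c); save("t7",cv2.resize(c["color"][130:310,220:480],None,fx=3,fy=3))
```

```text
[ 0.56646544 -0.00732576  0.1394938 ] [-6.31630807e-01 -3.07695468e+00  1.19400129e-04] [-4.47171944  1.20137852  4.43309048] [0.18174563 0.58280458 0.63078603] 0.015380225382879514
```

View pics/t7.png

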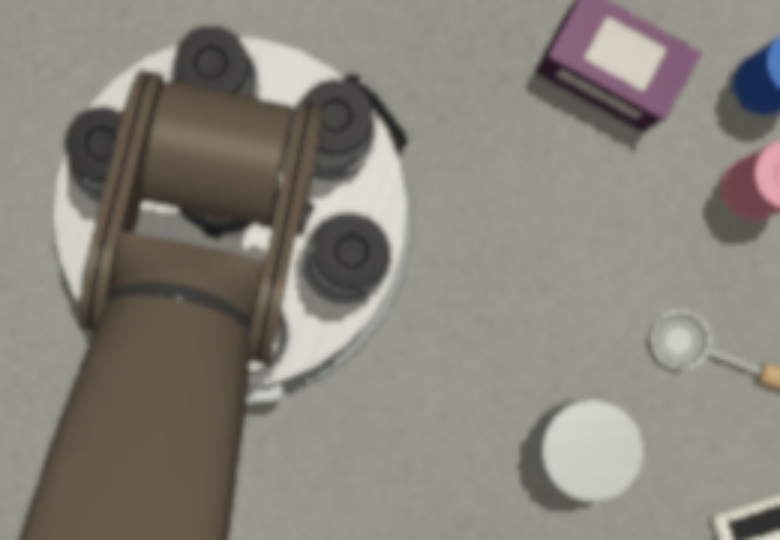

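The turret has turned, and the canister now stands at (347,258), one click on. I let go and rise.

Request:
{"op": "servo_tool", "data": {
  "gripper": [0.5,0,-0.5,-1,-1,-1,-1,-1],
  "delta_pos": [
    [0,0,0],
    [0,0,0],
    [0,0,0],
    [0,0,0],
    [0,0,0],
    [0,0,0],
    [0,0,0],
    [0,0,0]
  ],
  "turn": [0,0,0,0,0,0,0,0]
}}

```text
time: 19.42
eef_pos: [0.5667, -0.0076, 0.139]
tool_rot: [0.635, 3.077, -0.0]
contact_force: [0.4, -0.5, 0.9]
grip_width: 0.0856
grip_force: 0.0
```

Request:
{"op": "servo_tool", "data": {
  "gripper": [-1,-1,-1,-1,-1,-1,-1,-1],
  "delta_pos": [
    [0,0,-10],
    [0,0,-30],
    [0,0,-60],
    [0,0,-95],
    [0,0,-130],
    [0,0,-160],
    [0,0,-160],
    [0,0,-160]
  ],
  "turn": [0,0,0,0,0,0,0,0]
}}

```text
time: 20.08
eef_pos: [0.568, -0.0078, 0.303]
tool_rot: [0.633, 3.07, 0.0]
contact_force: [-0.7, -0.1, -0.9]
grip_width: 0.0854
grip_force: 0.0
```

Run:
```python
from h import *
T,o=tcp(); print(o["eef_pos"],o["contact_force"],o["grip_width"],o["time"])
c=camera("wrist"); W=world(c,T); S=world(camera("side"))
q=W[np.hypot(W[...,0]-.5656,W[...,1]+.008)<.045]; q=q[(q[:,2]>.205)&(q[:,2]<.215)]
print("handle",len(q),cv2.minAreaRect(q[:,:2].astype(np.float32)))
a0=np.arctan2(-.0122,-.0989)
for n,Q in(("wrist",W),("side",S)):
  for k in range(1,5):
    x,y=.566+.0997*np.cos(a0+k*np.pi/3),-.0075+.0997*np.sin(a0+k*np.pi/3)
    q=Q[np.hypot(Q[...,0]-x,Q[...,1]-y)<.034]; q=q[(q[:,2]>.195)&(q[:,2]<.225)]
    if len(q)>30:
        m=cv2.minEnclosingCircle(q[:,:2].astype(np.float32)); print(n,k,len(q),np.percentile(q[:,2],[50,90]).round(4),m, np.degrees(np.arctan2(m[0][1]+.0075,m[0][0]-.566)-a0)%360)
```

```text
[ 0.56795577 -0.00778567  0.30296951] [-0.66770211 -0.1353772  -0.89063487] 0.08539655931018354 20.0833
handle 1379 ((0.5651931166648865, -0.007854346185922623), (0.01588163897395134, 0.06274976581335068), 68.14092254638672)
wrist 1 3453 [0.203 0.204] ((0.5267226099967957, -0.09979215264320374), 0.028003796935081482) 59.91422158659265
wrist 2 2688 [0.2029 0.2039] ((0.6264559030532837, -0.08694954961538315), 0.028272882103919983) 120.2364532435021
wrist 3 2681 [0.2028 0.2038] ((0.66438889503479, 0.00492143863812089), 0.02822980470955372) 180.16312719031788
wrist 4 3460 [0.2028 0.2038] ((0.6032825708389282, 0.08432582020759583), 0.02815042808651924) 240.86985289068966
side 1 330 [0.2034 0.2053] ((0.5240092873573303, -0.09737764298915863), 0.03003065474331379) 57.92577771995237
side 2 295 [0.2032 0.2053] ((0.6254720687866211, -0.08458159863948822), 0.03026720881462097) 120.61956606959089
side 3 312 [0.2034 0.205 ] ((0.6647964715957642, 0.008789842016994953), 0.03084072284400463) 182.33054484651143
side 4 387 [0.2034 0.2051] ((0.6012689471244812, 0.08606478571891785), 0.02970808744430542) 242.3139208212879
```

```bash
python3 -c "
from cell import job; print(job.sign_off())"
```

```text
the job is handed in; nothing more can be done
None
```

The canister is docked fully home, the turret stands one click (60°) anticlockwise with the gripper clear of it, and the job is handed in; the sign-off returned no verdict.

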